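# Uncap the spring-jaw stem holder and hold it open at the mark

### The job

The jaws of the spring-loaded flower-stem holder have to stand open so that a stem can be dropped in. Lift the loose grey cap off the jaws and set it, without dropping it, open end down into the round recess of the wooden block, and let go of it; then pull the black upright paddle of the spring slide back until the slide's pointer lines up with the mark on the side rail, and finish while still holding it there with the gripper, because the spring shuts the jaws at once if it is let go. Leave everything else where it is.

Things in the scene. Friction and masses are not known exactly. Their poses are not given: they have to be found in the camera images.
- jig: The stem holder, bolted to the bench: grey base plate 245 x 110 x 12 mm. Origin on the bench top, straight under the middle of the closed jaws; z up. The plate runs from x = +48 mm to x = -198 mm and y = +-55 mm. The jaws are two steel posts, together 28 x 22 mm, tops 80 mm above the bench. The spring slide (dark steel, 38 mm wide, its top 36 mm above the bench) carries the jaw on the -x side and is pulled along the jig's -x.
- jaw_slide (a joint): How far the spring slide is pulled out along the jig's -x, in m: 0 = jaws shut (start), 0.07 = end stop. The spring pulls it back with about 6 N at 0, 12 N at 0.04 and 16 N at 0.07; let go, it returns to 0.
- handle (a point): Centre of the gripping zone of the slide's black upright paddle: 16 mm thick along the jig's x, 50 mm wide along the jig's y, its top 96 mm above the bench and the point itself at 75 mm. It lies at x = -105 mm, y = 0 in the jig's frame when the slide is shut, and moves with the slide. Its axes are the jig's.
- pointer (a point): Tip of the slide's pointer, a 4 mm wide aluminium finger sticking out of the slide's -y side, 37 mm above the bench; at x = -45 mm, y = -40 mm in the jig's frame when the slide is shut, and moves with the slide.
- mark: The mark: a small aluminium saddle (12 x 14 mm, with a 4 mm wide upright ridge on top, 37 mm high) clamped on the dark rail along the jig's -y side. Origin under the ridge on the bench top; axes are the jig's. It stands 30 to 52 mm further along the jig's -x than the pointer of the shut slide; the slide is at the mark when the pointer's x in the jig's frame equals that of the ridge.
- cap_center (a point): Centre (half-way up) of the loose cap: grey plastic round cup, open end down, 46 mm outside diameter, 36 mm high, wall 3 mm, inside 40 mm wide and 30 mm deep, about 50 g. At the start it sits over the closed jaws, its centre 68 mm above the bench; it must be lifted 30 mm to come free. z up.
- recess (a point): Centre of the floor of the round recess in the wooden block (cap holder, fixed, 100 x 90 x 30 mm). The recess is 54 mm wide and 15 mm deep, its floor 15 mm above the bench; a seated cap has its centre 18 mm above this point.
- jar: amber glass jar with a steel lid, 62 mm across and 75 mm high; origin at the centre of its underside (bystander, leave alone)
- flower: loose five-petal copper flower lying flat, about 77 mm across and 5 mm thick; origin at the centre of its underside (bystander, leave alone)
- collar: steel ring, 36 mm across, 14 mm high; origin at the centre of its underside (bystander, leave alone)
- screwdriver: screwdriver lying on the bench near the robot; its handle points to its -x (bystander, leave alone)
- hammer: hammer lying on the bench beyond the holding jig; its handle points to its -x (bystander, leave alone)
- wrench: wrench lying on the bench near the robot; its handle points to its -x (bystander, leave alone)
Not all that is in view belongs to the job. Of the things that look like the part that bears cap_center, the middle-sized one is meant.

How it is judged:
On the way, in this order (a step that is already met when the one before it is completed fails the run):
1. the cap sits in the recess, open end down, and is let go (horizontal distance between cap_center and recess below 0.008 m and z of cap_center in the frame of recess between 0.013 and 0.023 m and angle between cap_center's own z axis and vertical below 0.12 rad and contact force between cap and the fingers below 0.1 N), for 0.2 s.
2. the slide is held by the gripper with its pointer at the mark (x of pointer in the frame of mark between -0.005 and 0.005 m and contact force between jaw_slide and the fingers above 3 N), for 0.2 s.
At the end, for the whole second after the job is handed in: The cap sits upright (open end down, within 7 degrees) on the floor of the recess, untouched by the fingers, and the fingers hold the slide still (contact above 3 N) with its pointer within 5 mm of the mark along the jig's x (all of step 1 and all of step 2 and velocity of joint jaw_slide between -0.01 and 0.01 m/s); the arm keeps its last pose, push and grip.
It fails at once if the cap is dropped (falls free from more than about 25 mm above its place) (contact force between cap and anything else below 0.02 N and linear speed of cap above 0.3 m/s and height (world z) of cap_center above 0.058 m).
It fails at once if a bystander is moved by more than 20 mm (distance of any of jar, flower, collar, screwdriver, hammer, wrench from where it was at the start of the episode above 0.02 m).
It also fails if it takes over 54 s, if anything falls off the work surface, if the arm or the gripper's body presses on something with over 40 N, if the wrist force passes 120 N, or if a joint passes its speed limit or range.

### The arm

A 7-joint arm with a two-finger parallel gripper is mounted at the origin on the work surface. World frame = base frame: x ahead of the robot, y to its left, z up, the work surface at z = 0. Lengths are in m, angles in rad, forces in N, time in s.
With the tool pointing down it reaches from about 0.425 to 0.925 m from the base axis. Payload 6.8 kg.
Tool frame: the origin (TCP) lies midway between the tips of the shut fingers; the grasp point (between the pads) lies r.tcp_to_grasp behind it (r.tcp_to_grasp is the distance from the TCP to the grasp point, in m); x points along the fingers, y is the direction in which the jaws open and shut, and the axes are right-handed (so a half turn about x gives the same grasp; the last joint's range is limited). The gripper opens to 85 mm and grips with 20 to 120 N. Pads are 22 mm wide; open, the fingers measure 114 mm over their backs; the gripper's body (76 mm by 85 mm) begins 54 mm behind the grasp point. The pads swing forward as they close: fully open they stand 13 mm farther back than shut.
Start: joints at [-0.108, 0.477, 0.022, 1.555, -0.011, 1.109, -0.083], TCP at [0.675, 0, 0.231] pointing down, gripper open.
Joint ranges: [-2.96, 2.96], [-0.34, 2.1], [-1.41, 1.46], [0.24, 2.44], [-1.37, 4.51], [0.17, 1.92], [-2.96, 2.96]. Speed limits (rad/s): [2.39, 2.39, 3.14, 3.14, 3.14, 3.14, 3.14].

### API

Orientations are given as a rotation vector (axis times angle).
In Python, from bench import r, grab_frame, search_frame, cut_out, pinpoint gives the robot as it stands. The module is installed in compiled form; this text tells all that it offers.
- The arm moves only by the tool apply_moves, never from a script. Its argument "commands" is a list of rows, each a list of 7 numbers: the finger opening in mm, from 0 to 85.4, then the shift along the tool's x, y, z in mm, then the turn, a rotation vector about the tool's x, y, z in rad. A call has 1 to 20 rows; each row is the pose to reach, as a shift and turn from the pose commanded when the call began, along the tool's axes at that moment; what a row does not reach only later rows make up. A row lasts 1/10 s, in which the tool goes at most 50 mm and 8.59 degrees, less where a joint would pass 70% of its speed; a pose out of reach is approached as far as the arm can. A call with a gripper value outside its range is refused whole. The fingers move at their own pace and stop on an object; "force" is the grip in N (left out, the last holds). Time passes only in rows, so rows that repeat a pose let the fingers close. It gives the time, the measured TCP pose, the force and the opening at its end, in the units of the state.
- r.get_obs(): the state, without advancing time (a new reading comes with each control period).
- grab_frame(name): name is "scene" or "side" or "wrist"; returns a dict with "pixels" (420x560x3 uint8, red, green, blue), "mtx" (3x3 intrinsics, pixels), "position" and "rotation" of the camera in the world; the wrist camera has in their place "T_tool_cam" (4x4, takes a point from camera to tool coordinates, whose origin is the TCP and whose axes are the tool frame's). Camera axes: x right, y down, z forward; pixel columns grow to the right and rows downward; lengths in m; the calibration is good to about 2 mm. A picture is of the moment at which its call begins: read the wrist's pose just before it. There is no depth.
- r.hand_in(): hands the job in, once; it reports no verdict.
Trained networks look in the newest picture that a camera, given by its name, has taken for a name from the list of things; names that differ only in an ending like _2 or _b are one class to them, and where a whole thing is asked for, a point or a joint stands for the part that bears it (a point fixed in the world has none). Each returns a list of dicts, best first, with "confidence" (0 to 1); they miss things now and then, are a little off and sometimes report something else, mostly with a low value. They report only what shows in the picture. A call takes as long as a camera call. They do not tell look-alikes from the thing itself.
- search_frame(label, camera): "point" ([column, row] as shares, 0 to 1, of the picture: columns of its width, rows of its height, amid what is visible of it).
- cut_out(label, camera): "pixels" (420x560 bool, what is visible of it) and "point" ([column, row] as shares, 0 to 1, of the picture: columns of its width, rows of its height, amid what is visible of it).
- pinpoint(label, camera): "point" ([column, row] as shares, 0 to 1, of the picture: columns of its width, rows of its height: a listed point, or the origin of a listed thing).
The state is a dict: "clock": time; "joints": joint angles; "qvel": joint speeds; "tau": joint torques, N m; "tcp_pos": TCP position; "orientation": TCP orientation; "contact_force": force on the tool from outside, world axes, zero at the start; "moment": the same for the moment, N m; "grip_width": finger opening in m.
Only numpy, scipy, OpenCV 4.12 (cv2) and the standard library are available. Lean on these libraries where they do the work, as an engineer would, in place of code of your own. Each camera call takes 0.05 s, during which the arm holds its last target.

## Working session

There is one attempt and no reset: what is moved stays moved. The work goes in short steps, Python scripts to look and compute and a tool call to move; the robot and the scene stay as the last step left them, time stands still between calls to the robot, and variables do not carry over. Pictures are saved under pics/ and viewed, and the job is handed in when it is done.

Besides the shell and the picture viewer there is one more tool, called in YAML: its name, and indented under it one key for each argument. apply_moves: Moves the arm, as the interface text tells. Its arguments: {"type":"object","properties":{"commands":{"type":"array"},"force":{"type":"number"}},"required":["commands"]}

```bash
mkdir -p pics; python3 - <<'E'
from bench import r, grab_frame, search_frame, cut_out, pinpoint
import cv2
print(r.get_obs(), r.tcp_to_grasp)
for c in ["scene","side","wrist"]:
    f=grab_frame(c); cv2.imwrite(f"pics/{c}0.png",f["pixels"][:,:,::-1])
    print(c,{k:v for k,v in f.items() if k!="pixels"})
    for n in ["cap_center","recess","handle","pointer","mark","jig"]:
        print(n,[(round(d["point"][0]*560,1),round(d["point"][1]*420,1),round(d["confidence"],2)) for d in pinpoint(n,c)])
E
```

```text
{'clock': 0.0, 'joints': array([-0.10806989,  0.47778436,  0.02234453,  1.55640462, -0.0114988 ,
        1.10930595, -0.08310892]), 'qvel': array([ 4.41108344e-04, -1.82294367e-03,  1.12611720e-03, -8.11444460e-04,
       -3.99944223e-04,  4.82844012e-05, -7.87901091e-04]), 'tau': array([-5.45967814e-04, -5.96443820e+01,  1.60769675e+00, -2.81194621e+01,
        1.24063640e-02,  9.39900521e-03,  2.20753498e-05]), 'tcp_pos': array([ 6.74431262e-01, -3.62944174e-05,  2.30356135e-01]), 'orientation': array([ 1.20827912,  1.21039352, -1.21058077]), 'contact_force': array([ 0.51946951, -0.45580279,  0.69019921]), 'moment': array([0.01826173, 0.02778598, 0.00061401]), 'grip_width': 0.08539074883555287} 0.0187
scene {'mtx': array([[495.04889364,   0.        , 288.65693113],
       [  0.        , 495.04889364, 210.52651135],
       [  0.        ,   0.        ,   1.        ]]), 'position': array([ 1.27139185, -0.33349715,  0.9241331 ]), 'rotation': array([-2.08600591, -1.30069225,  0.49894107])}
cap_center [(348.6, 233.5, 0.77), (299.6, 185.6, 0.63), (338.9, 189.8, 0.49)]
recess [(140.1, 253.
[... 663 characters left out ...]
99.81341134,   0.        , 282.61808692],
       [  0.        , 299.81341134, 206.47476877],
       [  0.        ,   0.        ,   1.        ]]), 'T_tool_cam': array([[ 7.97379513e-04, -2.80416043e-01,  9.59878225e-01,
        -1.42673732e-01],
       [ 9.99999650e-01,  4.66054044e-04, -6.94557065e-04,
         7.53728386e-04],
       [-2.52590184e-04,  9.59878443e-01,  2.80416317e-01,
        -7.14811733e-02],
       [ 0.00000000e+00,  0.00000000e+00,  0.00000000e+00,
         1.00000000e+00]])}
cap_center [(105.5, 94.4, 0.61), (265.6, 52.9, 0.57)]
recess []
handle [(87.5, 197.5, 0.94), (87.7, 380.4, 0.73)]
pointer [(156.6, 152.3, 0.92)]
mark [(167.5, 177.1, 0.59)]
jig [(141.9, 99.4, 0.85)]
```

View pics/scene0.png

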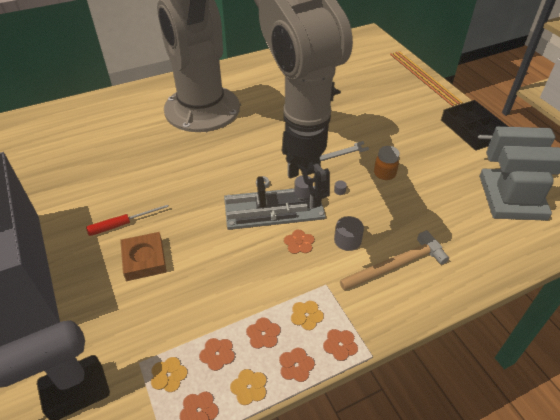

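View pics/side0.png

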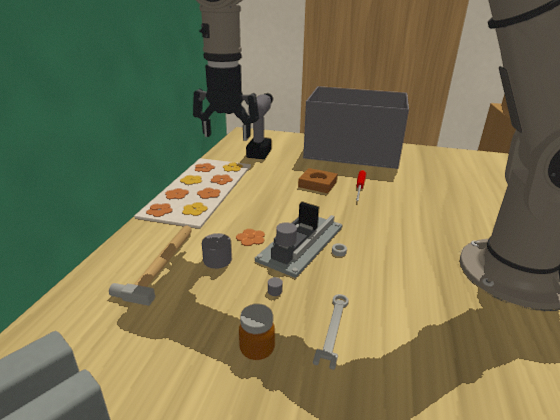

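View pics/wrist0.png

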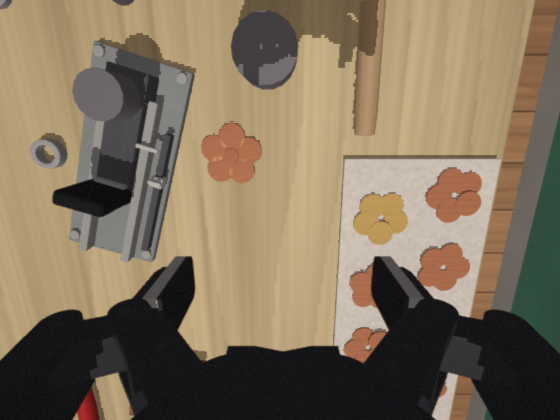

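The side and scene views both show three grey cups. The middle-sized one sits on the jaws, at side (286,234), scene (300,186) and wrist (105,94). The recess block is at scene (141,254), and the mark is at wrist (158,182), with the pointer at (148,148).

```bash
cat > h.py <<'E'
import numpy as np, cv2
from scipy.spatial.transform import Rotation as R
from bench import r, grab_frame, search_frame, cut_out, pinpoint
def cam(c):
    o=r.get_obs(); f=grab_frame(c)
    if c=="wrist":
        T=np.eye(4);T[:3,:3]=R.from_rotvec(o["orientation"]).as_matrix();T[:3,3]=o["tcp_pos"]
        T=T@f["T_tool_cam"]; p,Rm=T[:3,3],T[:3,:3]
    else: p,Rm=np.array(f["position"]),R.from_rotvec(f["rotation"]).as_matrix()
    return dict(K=f["mtx"],p=p,R=Rm,img=f["pixels"])
def ray(C,u): 
    d=C["R"]@np.linalg.inv(C["K"])@np.array([u[0],u[1],1.]); return d/np.linalg.norm(d)
def onz(C,u,z):
    d=ray(C,u); return C["p"]+d*(z-C["p"][2])/d[2]
def proj(C,X):
    q=C["K"]@(C["R"].T@(np.array(X)-C["p"])); return q[:2]/q[2]
def tri(obs):
    A=np.zeros((3,3));b=np.zeros(3)
    for C,u in obs:
        d=ray(C,u);M=np.eye(3)-np.outer(d,d);A+=M;b+=M@C["p"]
    return np.linalg.solve(A,b)
def pp(n,c): return [(d["point"][0]*560,d["point"][1]*420,round(d["confidence"],2)) for d in pinpoint(n,c)]
E
python3 - <<'E'
from h import *
np.set_printoptions(precision=4,suppress=True)
S,D,W=cam("scene"),cam("side"),cam("wrist")
print(R.from_rotvec(r.get_obs()["orientation"]).as_matrix())
for n,C,u,z in [("cap",S,(299.6,185.6),.068),("cap",D,(285.7,233.6),.068),("cap",W,(105.5,94.4),.068),
 ("rec",S,(140.1,253.8),.015),("rec",D,(318.6,178.6),.015),("han",S,(261.4,184.8),.075),("han",D,(305.1,209.7),.075),("han",W,(87.5,197.5),.075),
 ("poi",W,(156.6,152.3),.037),("poi by eye",W,(141,147),.037),("mark0",W,(167.5,177.1),0),("mark eye top",W,(157,182),.037),("jig",S,(301.3,203.5),0),("jig",D,(284.6,258.4),0),("jig",W,(141.9,99.4),0)]:
    print(n,onz(C,u,z))
print(tri([(S,(140.1,253.8)),(D,(318.6,178.6))]))
for a,n in [(S,"s"),(D,"d"),(W,"w")]:
    im=a["img"][:,:,::-1]
    x={"s":(210,160,330,280),"d":(240,150,360,280),"w":(20,20,220,280)}[n]
    c=im[x[1]:x[3],x[0]:x[2]]; k=min(800/c.shape[1],600/c.shape[0]); cv2.imwrite(f"pics/crop_{n}.png",cv2.resize(c,None,fx=k,fy=k,interpolation=cv2.INTER_CUBIC)); print(n,k,x)
E
```

```text
[[ 0.  1. -0.]
 [-0. -0. -1.]
 [-1.  0.  0.]]
cap [0.5024 0.0842 0.068 ]
cap [0.5093 0.0905 0.068 ]
cap [0.5057 0.094  0.068 ]
rec [ 0.4944 -0.3235  0.015 ]
rec [ 0.5008 -0.3296  0.015 ]
han [ 0.4654 -0.0022  0.075 ]
han [ 0.4863 -0.0155  0.075 ]
han [ 0.4745 -0.0063  0.075 ]
poi [0.5353 0.0358 0.037 ]
poi by eye [0.5187 0.0416 0.037 ]
mark0 [0.53   0.0009 0.    ]
mark eye top [0.5318 0.0022 0.037 ]
jig [0.5018 0.0913 0.    ]
jig [0.51   0.0912 0.    ]
jig [0.5099 0.0935 0.    ]
[ 0.4991 -0.3232  0.0189]
s 5.0 (210, 160, 330, 280)
d 4.615384615384615 (240, 150, 360, 280)
w 2.3076923076923075 (20, 20, 220, 280)
```

View pics/crop_w.png

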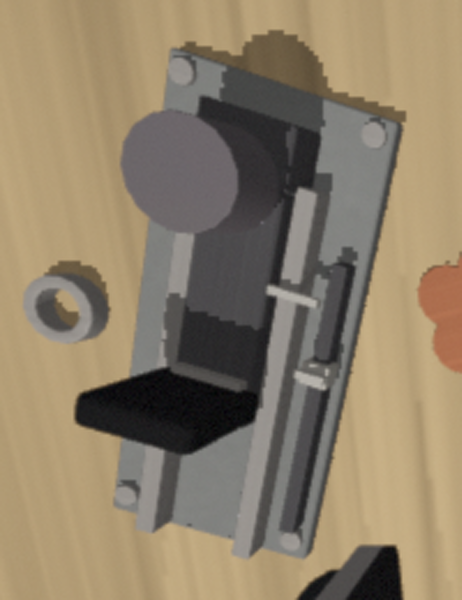

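View pics/crop_d.png

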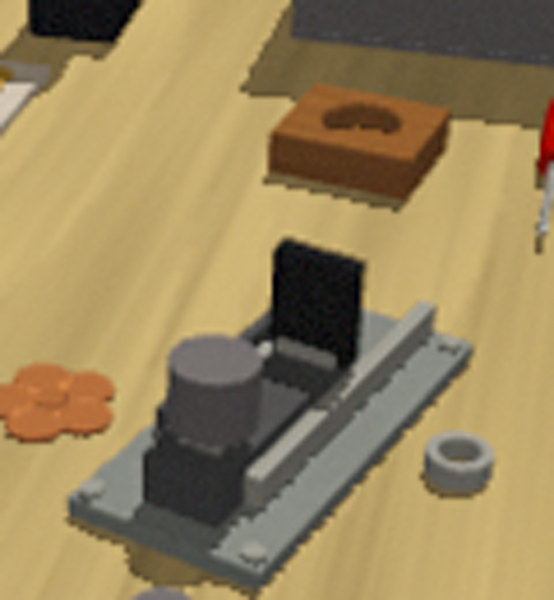

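The wrist crop shows the jig clearly: plate corners, cap top at about wrist pixel (98,94), pointer tip about (158,151) and mark ridge about (156,183).

```bash
python3 - <<'E'
from h import *
np.set_printoptions(precision=4,suppress=True)
W=cam("wrist");S=cam("scene");D=cam("side")
w=lambda x,y:(x/2.3077+20-.3,y/2.3077+20-.3)
c=np.array([onz(W,w(*u),.012)[:2] for u in [(172,48),(402,125),(307,557),(113,508)]])
print(c)
# order: front-left(+y,+x),( -y,+x),(-y,-x),(+y,-x)
L=np.array([[47.5,55],[47.5,-55],[-197.5,-55],[-197.5,55]])/1000
mc,ml=c.mean(0),L.mean(0)
H=(L-ml).T@(c-mc);U,_,V=np.linalg.svd(H);Rm=(U@V).T
t=mc-Rm@ml;print("jig",t,np.degrees(np.arctan2(Rm[1,0],Rm[0,0])),"res",c-(L@Rm.T+t))
J=lambda X:Rm.T@(X[:2]-t)
for n,u,z in [("captop",(180,172),.086),("ptip",(318,302),.037),("proot",(268,290),.037),("ridge",(313,379),.037),("ridge2",(330,372),.037)]:
    X=onz(W,w(*u),z);print(n,X,J(X))
for n in ["pointer","mark"]: print(n,pp(n,"wrist"))
# block: recess
for C,n in [(S,"scene"),(D,"side")]:
    m=[(d["confidence"],d["pixels"]) for d in cut_out("recess",n)];print(n,len(m),pp("recess",n))
    m=cut_out("cap_center",n);
    for d in m: print(d["confidence"],np.array(d["point"])*[560,420],d["pixels"].sum())
E
```

```text
[[ 0.4714  0.1529]
 [ 0.5766  0.1196]
 [ 0.5029 -0.1099]
 [ 0.3972 -0.0796]]
jig [0.5097 0.0922] 72.40988660770329 res [[-0.0002 -0.0012]
 [ 0.0001 -0.0013]
 [ 0.0005  0.0027]
 [-0.0004 -0.0002]]
captop [0.5087 0.0928 0.086 ] [0.0002 0.0012]
ptip [0.5365 0.0377 0.037 ] [-0.0439 -0.0421]
proot [0.5132 0.0433 0.037 ] [-0.0455 -0.0181]
ridge [ 0.5296 -0.0001  0.037 ] [-0.082  -0.0469]
ridge2 [0.5385 0.0034 0.037 ] [-0.076  -0.0543]
pointer [(154.784, 150.696, 0.68), (370.328, 11.718, 0.57)]
mark [(164.024, 179.214, 0.5), (106.008, 97.02000000000001, 0.24)]
scene 1 [(139.77599999999998, 254.51999999999998, 0.7)]
0.94 [348.208 233.184] 792
0.85 [299.32  187.194] 273
0.46 [339.08  188.118] 142
side 1 [(317.8, 180.51600000000002, 0.68)]
0.74 [255.584 331.296] 1693
0.73 [216.72 247.59] 916
0.71 [275.576 284.886] 255
0.68 [286.272 233.814] 435
```

```bash
python3 - <<'E'
import cv2
a=cv2.imread("pics/scene0.png")[220:290,100:185];b=cv2.imread("pics/side0.png")[160:200,285:350]
cv2.imwrite("pics/b1.png",cv2.resize(a,None,fx=8,fy=8,interpolation=2));cv2.imwrite("pics/b2.png",cv2.resize(b,None,fx=10,fy=10,interpolation=2))
E
```

```text
(no output)
```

View pics/b1.png

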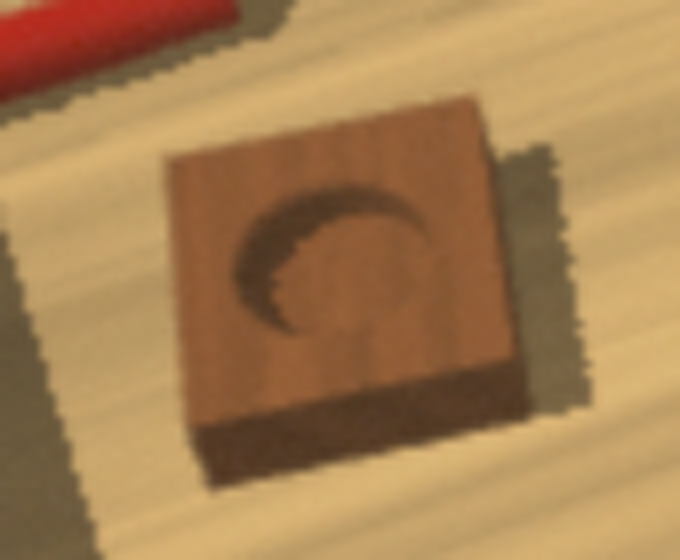

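apply_moves:
  commands:
    - [85,20,-30,-15,0.05,0,0]
    - [85,40,-65,-35,0.12,0,0]
    - [85,60,-105,-57,0.19,0,0]
    - [85,75,-140,-77,0.26,0,0]
    - [85,85,-160,-89,0.3,0,0]
    - [85,90,-165,-92,0.307,0,0]
    - [85,90,-165,-92,0.307,0,0]
    - [85,90,-165,-92,0.307,0,0]
  force: 30

```text
clock: 2.55
tcp_pos: [0.5117, 0.0914, 0.142]
orientation: [1.433, 1.047, -1.43]
contact_force: [0.2, -0.2, -0.7]
grip_width: 0.0852
```

```bash
python3 - <<'E'
from h import *
o=r.get_obs();print(o["tcp_pos"],R.from_rotvec(o["orientation"]).as_matrix(),o["clock"])
W=cam("wrist");cv2.imwrite("pics/w1.png",W["img"][:,:,::-1])
for n in ["cap_center","jig","handle"]:print(n,pp(n,"wrist"))
print(proj(W,(.509,.0922,.086)),proj(W,(.509,.0922,.068)))
E
```

```text
[0.51170891 0.09139489 0.14198133] [[ 1.96185499e-03  9.53123743e-01 -3.02574423e-01]
 [ 1.74621385e-05 -3.02575038e-01 -9.53125567e-01]
 [-9.99998075e-01  1.86461055e-03 -6.10251926e-04]] 2.55
cap_center [(233.51999999999998, 78.20400000000001, 0.87), (436.57599999999996, 98.91, 0.83), (274.904, 216.51, 0.56)]
jig [(278.99199999999996, 193.78799999999998, 0.83)]
handle [(279.104, 336.798, 0.82)]
[277.74517347 225.17202344] [278.08099383 217.13023941]
```

View pics/w1.png

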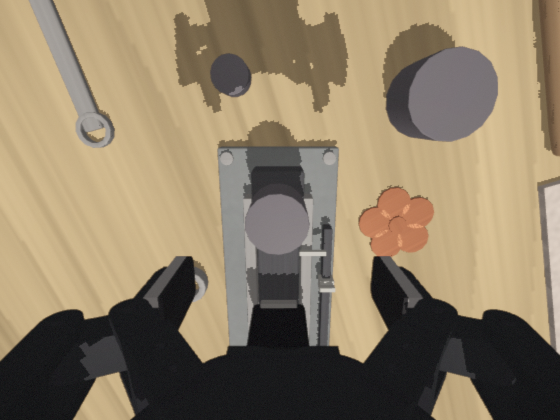

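```bash
python3 - <<'E'
from h import *
np.set_printoptions(precision=4,suppress=True)
W=cam("wrist")
c=W["img"][140:310,205:355,::-1];cv2.imwrite("pics/w1c.png",cv2.resize(c,None,fx=3.5,fy=3.5,interpolation=2))
E
```

```text
(no output)
```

View pics/w1c.png

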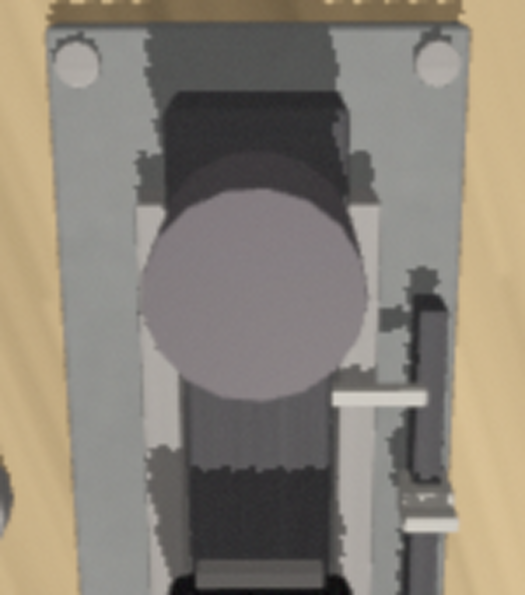

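```bash
python3 - <<'E'
from h import *
np.set_printoptions(precision=4,suppress=True)
W=cam("wrist");t=np.array([.5093,.0922]);a=np.radians(72.4)
Rm=np.array([[np.cos(a),-np.sin(a)],[np.sin(a),np.cos(a)]])
w=lambda x,y:(x/3.5+205-.4,y/3.5+140-.4)
for n,u,z in [("cap",(254,294),.086),("ptip near",(427,390),.037),("ptip far",(427,405),.037),("ridge fore",(430,508),.037),("ridge fore low",(430,508),.030),("mid",(430,516),.037),("ridge far",(430,530),.037),("fl",(47,28),.012),("fr",(470,28),.012)]:
    X=onz(W,w(*u),z)[:2];print(n,X,Rm.T@(X-t))
E
```

```text
cap [0.5082 0.0936] [0.001  0.0014]
ptip near [0.5364 0.039 ] [-0.0425 -0.0419]
ptip far [0.5353 0.035 ] [-0.0467 -0.042 ]
ridge fore [0.5281 0.0058] [-0.0766 -0.044 ]
ridge fore low [0.528  0.0015] [-0.0808 -0.0452]
mid [0.5275 0.0035] [-0.0791 -0.0441]
ridge far [ 0.5264 -0.0006] [-0.0833 -0.0443]
fl [0.4707 0.1536] [0.0469 0.0554]
fr [0.5738 0.1208] [ 0.0468 -0.0528]
```

apply_moves:
  commands:
    - [85,15,-3,-1,0,0,0]
    - [85,35,-3,-1,0,0,0]
    - [85,55,-3,-1,0,0,0]
    - [85,70,-3,-1,0,0,0]
    - [85,75,-3,-1,0,0,0]
    - [85,75,-3,-1,0,0,0]
    - [85,75,-3,-1,0,0,0]

```text
clock: 3.55
tcp_pos: [0.5081, 0.0939, 0.0669]
orientation: [1.433, 1.047, -1.431]
contact_force: [0.2, 0.7, 0.1]
grip_width: 0.0849
```

```bash
python3 - <<'E'
from h import *
o=r.get_obs();print(o["tcp_pos"],o["contact_force"],o["qvel"])
W=cam("wrist");cv2.imwrite("pics/w2.png",W["img"][:,:,::-1])
D=cam("side");cv2.imwrite("pics/d2.png",cv2.resize(D["img"][170:290,220:380,::-1],None,fx=5,fy=5))
E
```

```text
[0.50806226 0.0938941  0.06690892] [0.24040702 0.6772281  0.09190165] [-6.19945904e-04 -1.12263045e-02  4.32715929e-04 -4.04387794e-03
 -9.01180558e-05 -2.11218323e-03 -2.43410894e-03]
```

View pics/w2.png

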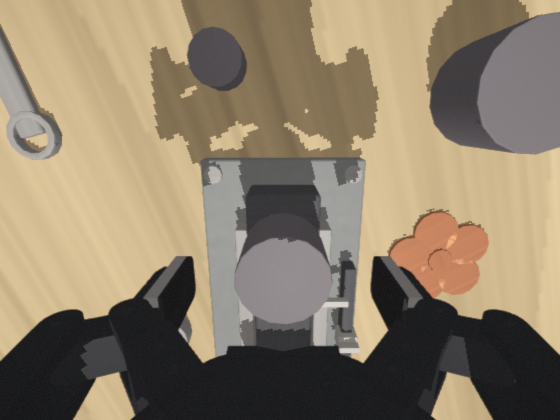

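View pics/d2.png

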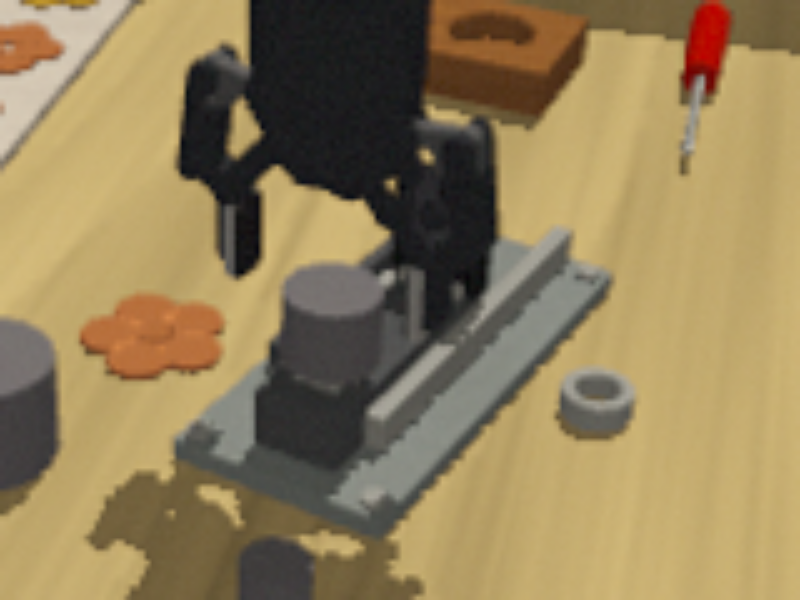

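The fingers straddle the cap, which is centred between them at wrist (283,272). I'll close on it.

apply_moves:
  commands:
    - [60,0,0,0,0,0,0]
    - [40,0,0,0,0,0,0]
    - [35,0,0,0,0,0,0]
    - [35,0,0,0,0,0,0]
    - [35,0,0,0,0,0,0]
    - [35,0,0,0,0,0,0]
    - [35,0,0,0,0,0,0]
    - [35,0,0,0,0,0,0]
  force: 30

```text
clock: 4.45
tcp_pos: [0.5077, 0.0939, 0.0669]
orientation: [1.432, 1.048, -1.431]
contact_force: [-1.4, -0.1, 5.8]
grip_width: 0.0447
```

```bash
python3 - <<'E'
from h import *
o=r.get_obs();print(o["tcp_pos"],o["contact_force"],o["grip_width"])
W=cam("wrist");cv2.imwrite("pics/w3.png",W["img"][:,:,::-1])
D=cam("side");cv2.imwrite("pics/d3.png",cv2.resize(D["img"][170:290,220:380,::-1],None,fx=5,fy=5))
E
```

```text
[0.50768731 0.09391613 0.06685147] [-1.42222639 -0.13184303  5.81647369] 0.04474739199779316
```

View pics/d3.png

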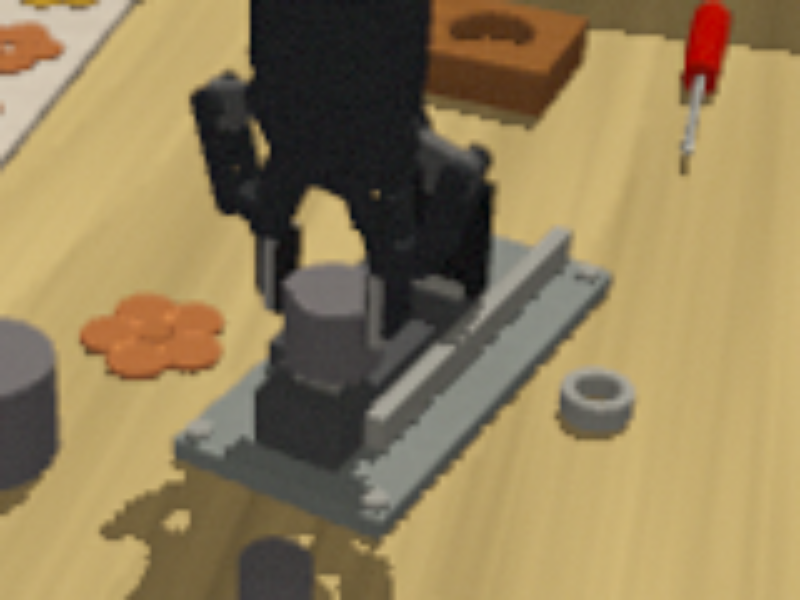

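View pics/w3.png

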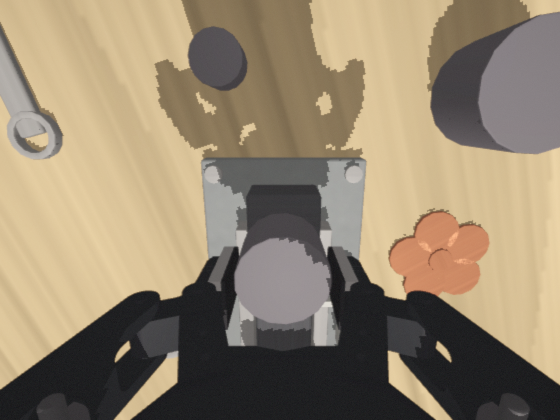

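The cap is gripped at 44.7 mm. I'll lift straight up, then swing to a viewing pose beside the block.

apply_moves:
  commands:
    - [35,-5,0,0,0,0,0]
    - [35,-15,0,0,0,0,0]
    - [35,-30,0,0,0,0,0]
    - [35,-48,0,0,0,0,0]
    - [35,-66,0,0,0,0,0]
    - [35,-80,0,0,0,0,0]
    - [35,-90,0,0,0,0,0]
    - [35,-90,0,0,0,0,0]

```text
clock: 5.35
tcp_pos: [0.5084, 0.0941, 0.158]
orientation: [1.434, 1.047, -1.429]
contact_force: [0.1, 0.7, -0.5]
grip_width: 0.0449
```

```bash
python3 - <<'E'
from h import *
o=r.get_obs();print(o["tcp_pos"],o["contact_force"],o["grip_width"])
D=cam("side");cv2.imwrite("pics/d4.png",cv2.resize(D["img"][130:280,220:380,::-1],None,fx=4,fy=4))
E
```

```text
[0.50843301 0.09410917 0.15796477] [ 0.14608165  0.6992018  -0.46242097] 0.04494887328934099
```

View pics/d4.png

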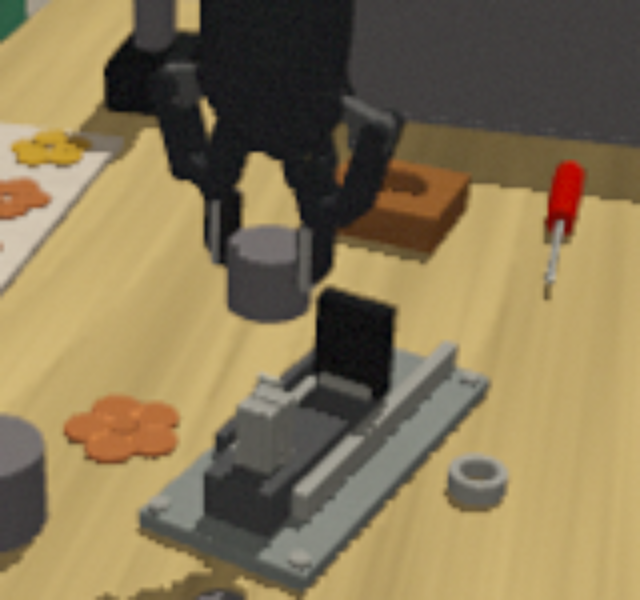

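The cap is lifted clear and hangs upright, and the jaws are exposed.

apply_moves:
  commands:
    - [35,0,5,10,-0.05,0,0]
    - [35,0,14,32,-0.14,0,0]
    - [35,0,27,62,-0.25,0,0]
    - [35,0,41,93,-0.37,0,0]
    - [35,0,55,125,-0.49,0,0]
    - [35,0,69,157,-0.61,0,0]
    - [35,0,83,189,-0.73,0,0]
    - [35,0,97,220,-0.85,0,0]
    - [35,0,111,252,-0.97,0,0]
    - [35,0,125,284,-1.09,0,0]
    - [35,0,139,316,-1.21,0,0]
    - [35,0,152,345,-1.33,0,0]
    - [35,0,163,371,-1.43,0,0]
    - [35,0,171,389,-1.51,0,0]
    - [35,0,176,399,-1.57,0,0]
    - [35,0,176,399,-1.57,0,0]
    - [35,0,176,399,-1.57,0,0]

```text
clock: 7.1
tcp_pos: [0.5541, -0.3389, 0.1552]
orientation: [0.244, 1.559, -0.242]
contact_force: [0.1, 0.4, -0.1]
grip_width: 0.045
```

```bash
python3 - <<'E'
from h import *
o=r.get_obs();print(o["tcp_pos"],o["contact_force"],o["grip_width"],o["joints"],R.from_rotvec(o["orientation"]).as_matrix())
W=cam("wrist");cv2.imwrite("pics/w5.png",W["img"][:,:,::-1]);print(pp("recess","wrist"))
for u in pp("recess","wrist"): print(onz(W,u,.015))
E
```

```text
[ 0.55414312 -0.33889238  0.15524067] [ 0.07221628  0.40244753 -0.13818075] 0.04504835927732772 [ 0.55242646  0.51520858 -0.13689529  1.6802544   0.08167144  0.95363097
  1.64696334] [[-1.42632144e-03  3.04574856e-01  9.52487335e-01]
 [ 1.44252307e-03  9.52487939e-01 -3.04572889e-01]
 [-9.99997942e-01  9.39566113e-04 -1.79791023e-03]]
[(287.112, 134.988, 0.8)]
[ 0.50137687 -0.31716091  0.015     ]
```

View pics/w5.png

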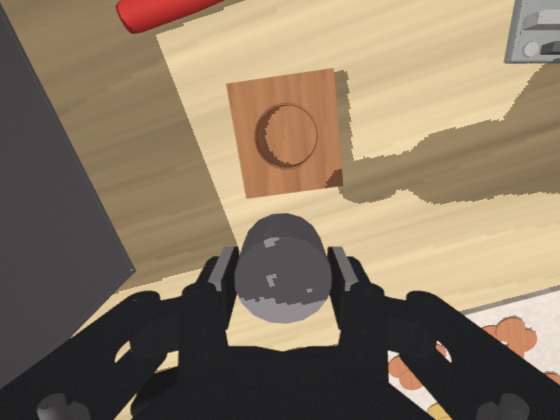

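```bash
python3 - <<'E'
from h import *
np.set_printoptions(precision=4,suppress=True)
W=cam("wrist")
c=W["img"][60:205,220:350,::-1];cv2.imwrite("pics/w5c.png",cv2.resize(c,None,fx=4,fy=4,interpolation=2))
a=[onz(W,u,.03)[:2] for u in [(227,83),(333,69),(343,186),(246,198)]];print(a,np.mean(a,0))
print(onz(W,(287.3,135),.03), "cap",onz(W,(283.5,278),.1743))
m=cut_out("cap_center","wrist")
for d in m: print(d["confidence"],np.array(d["point"])*[560,420],d["pixels"].sum(),[ (v.min(),v.max()) for v in np.nonzero(d["pixels"])])
E
```

```text
[array([ 0.446 , -0.3518]), array([ 0.4623, -0.2648]), array([ 0.5602, -0.2814]), array([ 0.5441, -0.3698])] [ 0.5031 -0.317 ]
[ 0.5014 -0.3165  0.03  ] cap [ 0.5554 -0.3373  0.1743]
0.77 [282.184 269.892] 8480 [(np.int64(213), np.int64(323)), (np.int64(234), np.int64(331))]
```

View pics/w5c.png

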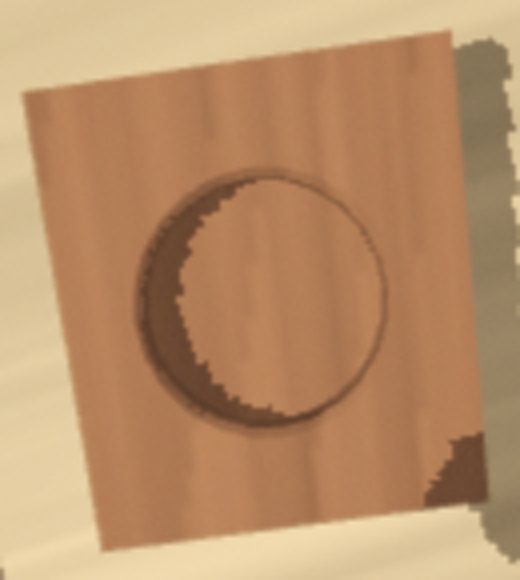

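apply_moves:
  commands:
    - [35,0,1,-10,0,0,0]
    - [35,5,2,-30,0,0,0]
    - [35,20,3,-48,0,0,0]
    - [35,45,3,-57,0,0,0]
    - [35,70,3,-57,0,0,0]
    - [35,88,3,-57,0,0,0]
    - [35,97,3,-57,0,0,0]
    - [35,97,3,-57,0,0,0]
    - [35,97,3,-57,0,0,0]

```text
clock: 8.25
tcp_pos: [0.5016, -0.3196, 0.06]
orientation: [0.241, 1.556, -0.242]
contact_force: [-0.3, 0.5, -0.3]
grip_width: 0.045
```

```bash
python3 - <<'E'
from h import *
o=r.get_obs();print(o["tcp_pos"],o["contact_force"],o["grip_width"])
for c,x in [("wrist",(150,100,420,350)),("side",(270,120,370,210)),("scene",(90,190,200,290))]:
    W=cam(c);k=min(800/(x[2]-x[0]),600/(x[3]-x[1]));cv2.imwrite(f"pics/{c}6.png",cv2.resize(W["img"][x[1]:x[3],x[0]:x[2],::-1],None,fx=k,fy=k,interpolation=2))
E
```

```text
[ 0.50158727 -0.31957552  0.06001568] [-0.30434202  0.47514239 -0.27338713] 0.04497487613631464
```

View pics/wrist6.png

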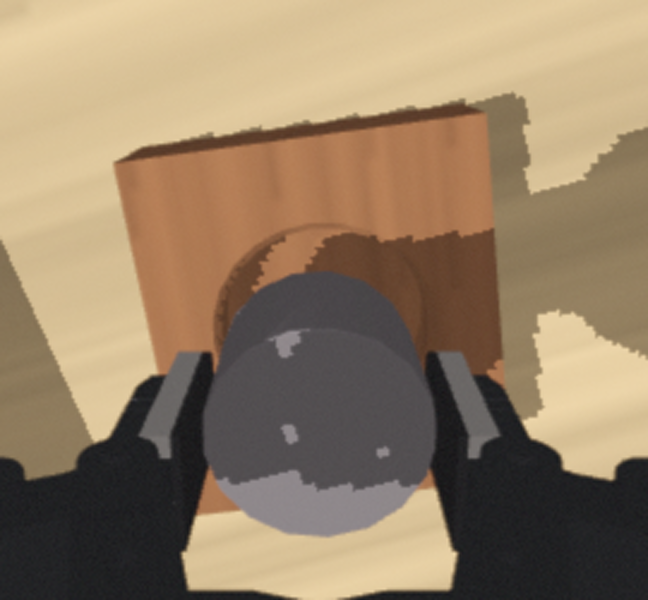

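View pics/side6.png

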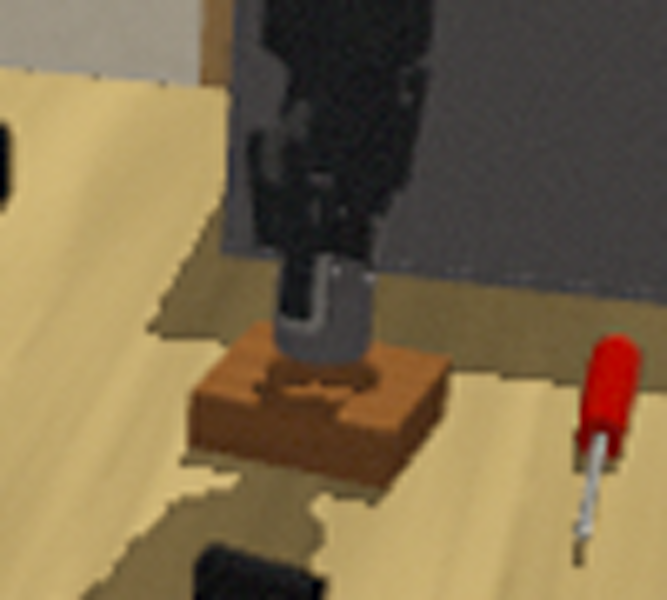

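View pics/scene6.png

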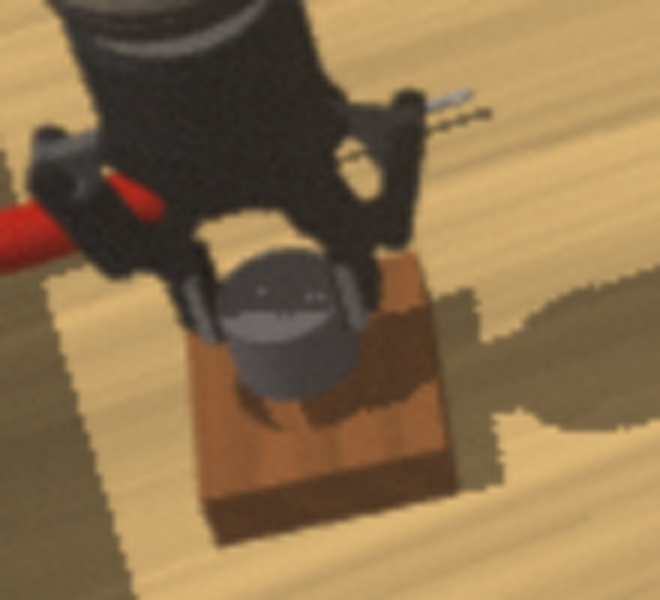

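```bash
python3 - <<'E'
from h import *
o=r.get_obs();W=cam("wrist");im=W["img"][:,:,::-1].copy();im=cv2.resize(im,None,fx=3,fy=3,interpolation=2)
def circ(c,z,rad,col):
    p=np.array([proj(W,(c[0]+rad*np.cos(t),c[1]+rad*np.sin(t),z)) for t in np.linspace(0,2*np.pi,60)])
    cv2.polylines(im,[((p+.5)*3).astype(int)],True,col,1)
circ((.5012,-.318),.030,.027,(0,255,0))
t=o["tcp_pos"];circ(t,t[2]+.0191,.023,(255,0,0));circ(t,t[2]-.0169,.023,(255,255,0))
cv2.imwrite("pics/ov6.png",im[380:980,480:1240])
E
```

```text
(no output)
```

View pics/ov6.png

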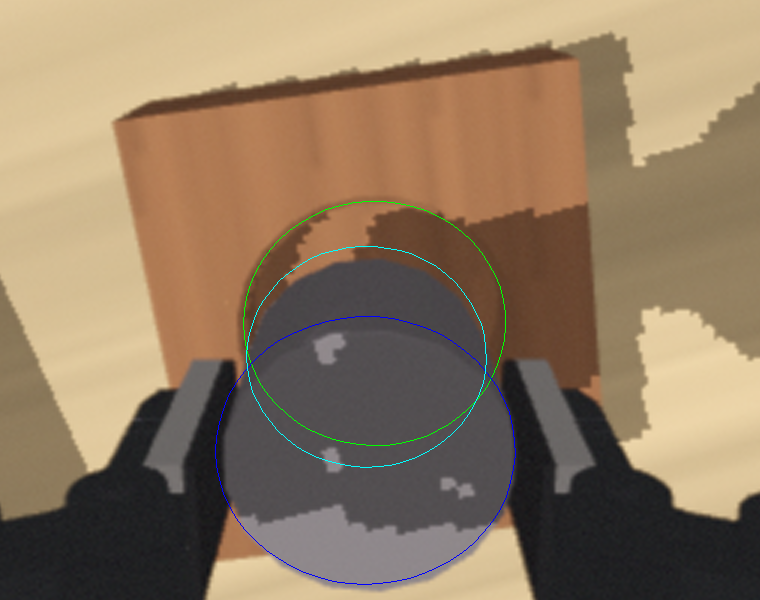

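apply_moves:
  commands:
    - [35,0,0,-2,0,0,0]
    - [35,5,0,-2,0,0,0]
    - [35,12,0,-2,0,0,0]
    - [35,18,0,-2,0,0,0]
    - [35,22,0,-2,0,0,0]
    - [35,24,0,-2,0,0,0]
    - [35,24,0,-2,0,0,0]

```text
clock: 9.15
tcp_pos: [0.4991, -0.3188, 0.0348]
orientation: [0.242, 1.558, -0.241]
contact_force: [-0.5, -0.7, -0.9]
grip_width: 0.0451
```

apply_moves:
  commands:
    - [35,1,0,0,0,0,0]
    - [35,2,0,0,0,0,0]
    - [35,2,0,0,0,0,0]

```text
clock: 9.45
tcp_pos: [0.4993, -0.319, 0.0333]
orientation: [0.242, 1.557, -0.242]
contact_force: [-0.6, -0.1, -0.2]
grip_width: 0.0452
```

```bash
python3 - <<'E'
from h import *
o=r.get_obs();print(o["tcp_pos"],o["contact_force"],o["grip_width"])
for c,x in [("wrist",(150,100,420,350)),("side",(270,120,370,210)),("scene",(90,190,200,290))]:
    W=cam(c);k=min(800/(x[2]-x[0]),600/(x[3]-x[1]));cv2.imwrite(f"pics/{c}7.png",cv2.resize(W["img"][x[1]:x[3],x[0]:x[2],::-1],None,fx=k,fy=k,interpolation=2))
E
```

```text
[ 0.49933869 -0.31897471  0.03332589] [-0.63958737 -0.05107091 -0.24300615] 0.04515738494415891
```

View pics/wrist7.png

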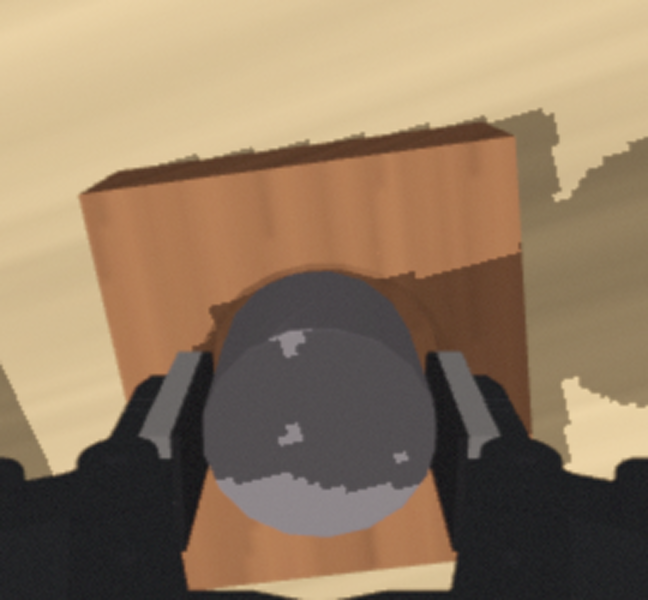

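View pics/side7.png

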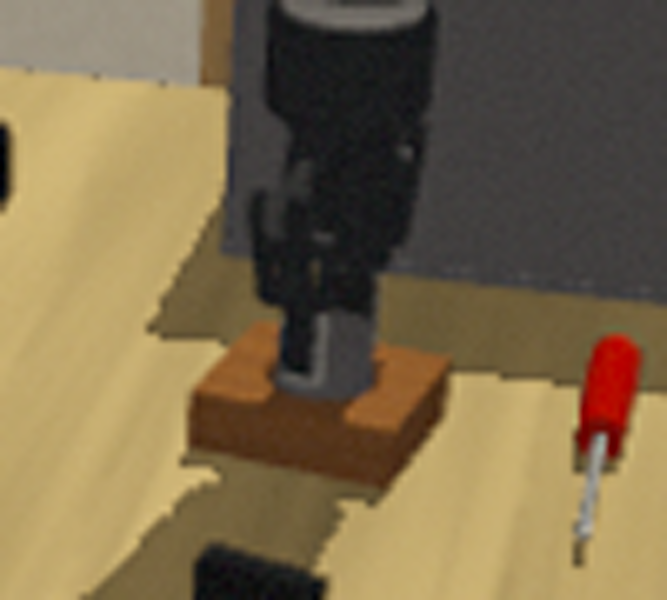

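View pics/scene7.png

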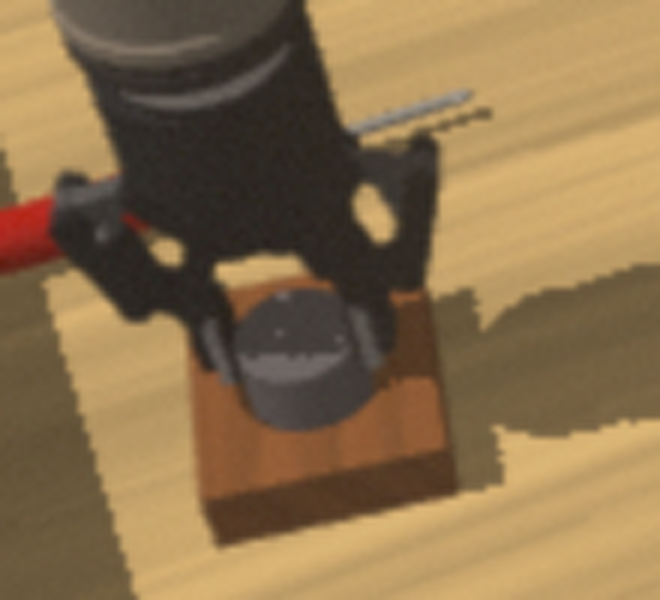

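apply_moves:
  commands:
    - [35,0.7,0,0.5,0,0,0]
    - [35,1.4,0,0.5,0,0,0]
    - [35,2,0,0.5,0,0,0]
    - [35,2,0,0.5,0,0,0]

```text
clock: 10.0
tcp_pos: [0.5001, -0.3192, 0.032]
orientation: [0.241, 1.557, -0.242]
contact_force: [-2.2, 0.9, 6.9]
grip_width: 0.0448
```

Contact reads 6.9 N upward at TCP height 0.032 m, which is exactly where the floor was predicted. Releasing.

apply_moves:
  commands:
    - [47,-0.5,0,0,0,0,0]
    - [52,-0.5,0,0,0,0,0]
    - [60,-0.5,0,0,0,0,0]
    - [68,-0.5,0,0,0,0,0]
    - [68,-0.5,0,0,0,0,0]
    - [68,-0.5,0,0,0,0,0]
    - [68,-0.5,0,0,0,0,0]

```text
clock: 10.7
tcp_pos: [0.4998, -0.319, 0.0318]
orientation: [0.242, 1.557, -0.242]
contact_force: [-0.1, -0.2, -0.2]
grip_width: 0.068
```

```bash
python3 - <<'E'
from h import *
o=r.get_obs();print(o["tcp_pos"],o["contact_force"],o["grip_width"])
for c,x in [("wrist",(150,100,420,350)),("scene",(90,190,200,290))]:
    W=cam(c);k=min(800/(x[2]-x[0]),600/(x[3]-x[1]));cv2.imwrite(f"pics/{c}8.png",cv2.resize(W["img"][x[1]:x[3],x[0]:x[2],::-1],None,fx=k,fy=k,interpolation=2))
E
```

```text
[ 0.49977289 -0.31904667  0.03175601] [-0.12074226 -0.19377653 -0.2023329 ] 0.06795070995714596
```

View pics/wrist8.png

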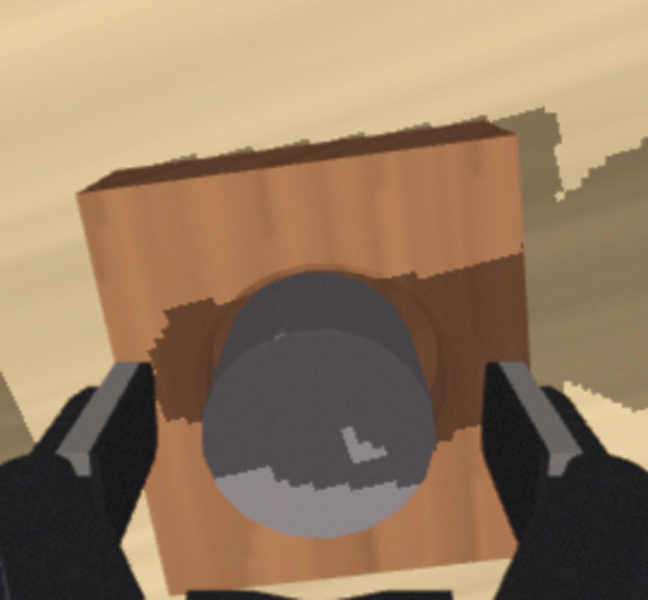

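View pics/scene8.png

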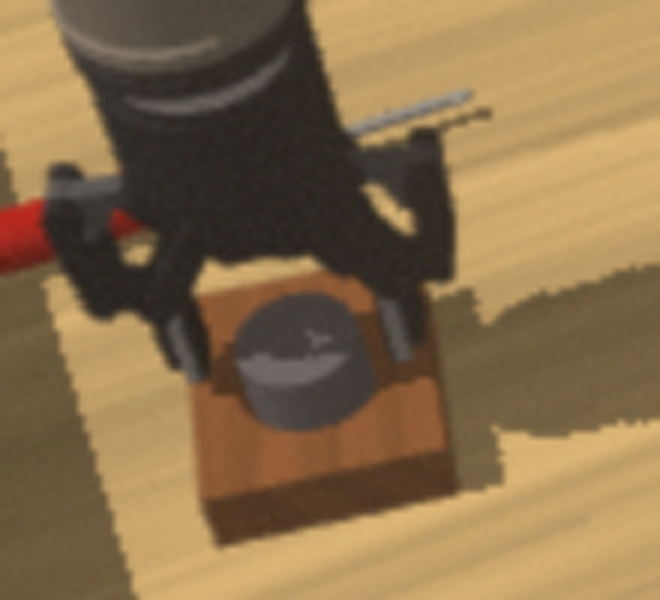

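The cap is seated upright, with an even rim around it, and the fingers are clear of it. The tool's y axis is already along the jig's x, so I'll lift and go to the paddle.

apply_moves:
  commands:
    - [68,-5,0,0,0,0,0]
    - [68,-20,0,0,0,0,0]
    - [68,-45,0,0,0,0,0]
    - [85,-75,0,0,0,0,0]
    - [85,-105,0,0,0,0,0]
    - [85,-125,12,-5,0,0,0]
    - [85,-130,38,-15,0,0,0]
    - [85,-130,78,-31,0,0,0]
    - [85,-130,118,-47,0,0,0]
    - [85,-130,158,-63,0,0,0]
    - [85,-130,198,-79,0,0,0]
    - [85,-130,235,-94,0,0,0]
    - [85,-130,265,-106,0,0,0]
    - [85,-130,283,-114,0,0,0]
    - [85,-130,290,-117,0,0,0]
    - [85,-130,290,-117,0,0,0]
    - [85,-130,290,-117,0,0,0]

```text
clock: 12.5
tcp_pos: [0.4764, -0.0086, 0.1622]
orientation: [0.242, 1.556, -0.243]
contact_force: [0.6, 0.1, 0.4]
grip_width: 0.0847
```

```bash
python3 - <<'E'
from h import *
o=r.get_obs();print(o["tcp_pos"],R.from_rotvec(o["orientation"]).as_matrix())
W=cam("wrist");im=W["img"][:,:,::-1].copy();cv2.imwrite("pics/w9.png",im)
S=cam("scene");cv2.imwrite("pics/s9.png",S["img"][:,:,::-1])
print(pp("handle","wrist"),proj(W,(.477,-.0073,.096)))
for u in pp("handle","wrist"): print(onz(W,u,.075))
E
```

```text
[ 0.47640131 -0.00858681  0.16219433] [[ 5.38652525e-04  3.04351346e-01  9.52559693e-01]
 [-6.61106732e-04  9.52559731e-01 -3.04350984e-01]
 [-9.99999636e-01 -4.65804199e-04  7.14307428e-04]]
[(287.0, 211.89, 0.75)] [283.93917621 219.36747892]
[ 0.47850519 -0.00514426  0.075     ]
```

View pics/w9.png

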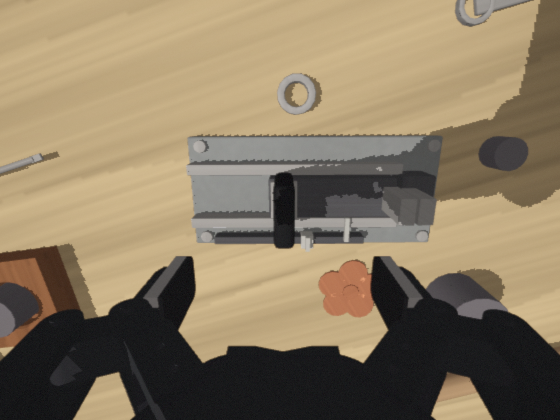

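View pics/s9.png

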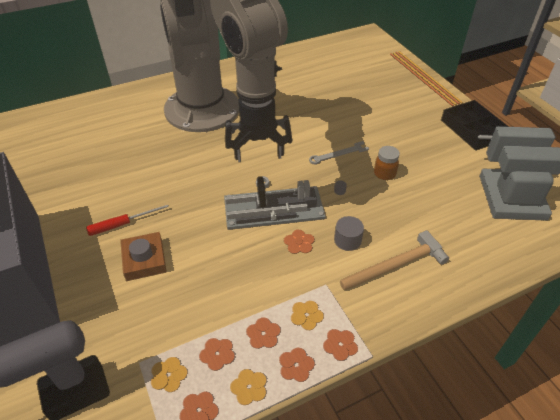

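The paddle lies vertically between the open fingers at wrist (285,211), and the cap is standing in the recess at scene (141,248). Descending.

apply_moves:
  commands:
    - [85,10,1,-2,0,0,0]
    - [85,30,1,-4,0,0,0]
    - [85,55,1,-4,0,0,0]
    - [85,80,1,-4,0,0,0]
    - [85,98,1,-4,0,0,0]
    - [85,105,1,-4,0,0,0]
    - [85,105,1,-4,0,0,0]
    - [85,105,1,-4,0,0,0]

```text
clock: 13.5
tcp_pos: [0.473, -0.0051, 0.0572]
orientation: [0.242, 1.557, -0.242]
contact_force: [-0.4, 0.4, 0.4]
grip_width: 0.0851
```

```bash
python3 - <<'E'
from h import *
o=r.get_obs();print(o["tcp_pos"],o["contact_force"])
W=cam("wrist");im=W["img"][:,:,::-1].copy();cv2.imwrite("pics/w10.png",im)
E
```

```text
[ 0.47299234 -0.00505795  0.0571668 ] [-0.41534559  0.44534475  0.37672412]
```

View pics/w10.png

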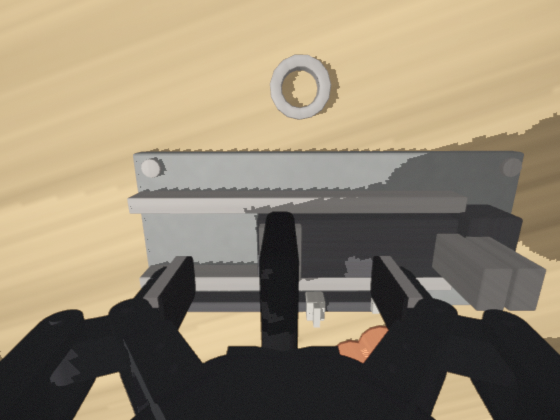

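The paddle is centred between the fingers at column 280. Closing with a firm grip.

apply_moves:
  commands:
    - [50,0,0,0,0,0,0]
    - [20,0,0,0,0,0,0]
    - [5,0,0,0,0,0,0]
    - [5,0,0,0,0,0,0]
    - [5,0,0,0,0,0,0]
    - [5,0,0,0,0,0,0]
    - [5,0,0,0,0,0,0]
    - [5,0,0,0,0,0,0]
    - [5,0,0,0,0,0,0]
  force: 70

```text
clock: 14.45
tcp_pos: [0.4723, -0.0065, 0.0571]
orientation: [0.241, 1.558, -0.244]
contact_force: [-2.7, -4.4, 6.5]
grip_width: 0.015
```

```bash
python3 - <<'E'
from h import *
o=r.get_obs();print(o["tcp_pos"],o["contact_force"],o["grip_width"])
W=cam("wrist");im=W["img"][:,:,::-1].copy();cv2.imwrite("pics/w11.png",im)
E
```

```text
[ 0.47227665 -0.00646903  0.05713115] [-2.67420821 -4.38424111  6.51856638] 0.015030729299486435
```

View pics/w11.png

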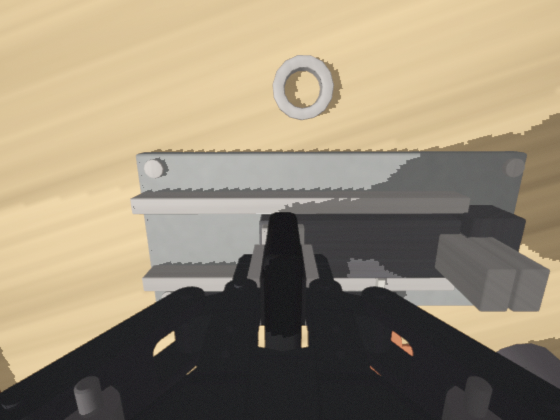

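```bash
python3 - <<'E'
import cv2
a=cv2.imread("pics/w9.png")[210:255,285:365];cv2.imwrite("pics/w9c.png",cv2.resize(a,None,fx=10,fy=10,interpolation=2))
b=cv2.imread("pics/s9.png")[175:230,220:330];cv2.imwrite("pics/s9c.png",cv2.resize(b,None,fx=7,fy=7,interpolation=2))
E
```

```text
(no output)
```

View pics/w9c.png

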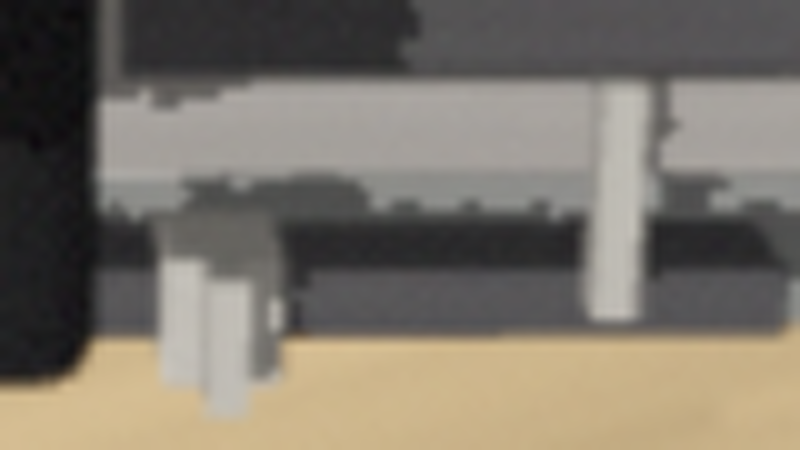

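View pics/s9c.png

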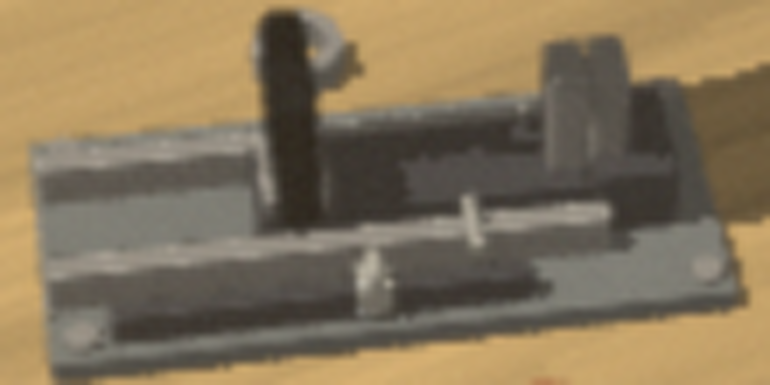

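```bash
python3 - <<'E'
from h import *
# reconstruct camera of w9
f=grab_frame("wrist");T=np.eye(4)
T[:3,:3]=[[5.4e-4,.304351,.95256],[-6.6e-4,.95256,-.304351],[-1,-4.66e-4,7.1e-4]];T[:3,3]=[.47640131,-.00858681,.16219433]
T=T@f["T_tool_cam"];C=dict(K=f["mtx"],p=T[:3,3],R=T[:3,:3])
jx=np.array([.3024,.9532])
w=lambda x,y:(285+x/10-.45,210+y/10-.45)
for n,u in [("ridge",(229,279)),("ptip",(613,290)),("ptip2",(613,318)),("proot",(622,85))]:
    X=onz(C,w(*u),.037)[:2];print(n,X,X@jx)
t=np.array(r.get_obs()["tcp_pos"]);print(t[:2]@jx)
E
```

```text
ridge [0.52036365 0.00273626] 0.15996616867094354
ptip [0.53263702 0.03753647] 0.19684919916858795
ptip2 [0.53544953 0.03681801] 0.19701486411728641
proot [0.51277367 0.04348257] 0.1965103456868105
0.1366417371916794
```

The slide is still at its shut stop, and two views agree on a pull of about 36.8 mm. Pulling in steps.

apply_moves:
  commands:
    - [5,0,-3,0,0,0,0]
    - [5,0,-8,0,0,0,0]
    - [5,0,-14,0,0,0,0]
    - [5,0,-20,0,0,0,0]
    - [5,0,-26,0,0,0,0]
    - [5,0,-31,0,0,0,0]
    - [5,0,-34,0,0,0,0]
    - [5,0,-35,0,0,0,0]
    - [5,0,-35,0,0,0,0]
    - [5,0,-35,0,0,0,0]

```text
clock: 15.55
tcp_pos: [0.4633, -0.0353, 0.0572]
orientation: [0.242, 1.556, -0.237]
contact_force: [2.7, 10.2, 0.6]
grip_width: 0.0152
```

```bash
python3 - <<'E'
from h import *
o=r.get_obs();t=o["tcp_pos"];print(t,o["contact_force"],o["grip_width"],t[:2]@np.array([.3024,.9532]))
S=cam("scene");cv2.imwrite("pics/s12.png",cv2.resize(S["img"][165:230,220:330,::-1],None,fx=7,fy=7,interpolation=2))
W=cam("wrist");cv2.imwrite("pics/w12.png",W["img"][:,:,::-1])
E
```

```text
[ 0.46327174 -0.03526923  0.0571554 ] [ 2.73256063 10.20042004  0.60777598] 0.015207598724204541 0.10647474276449019
```

View pics/s12.png

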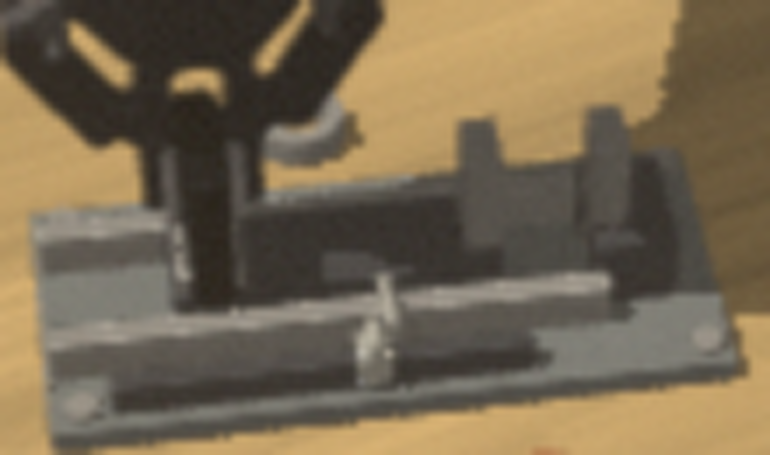

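View pics/w12.png

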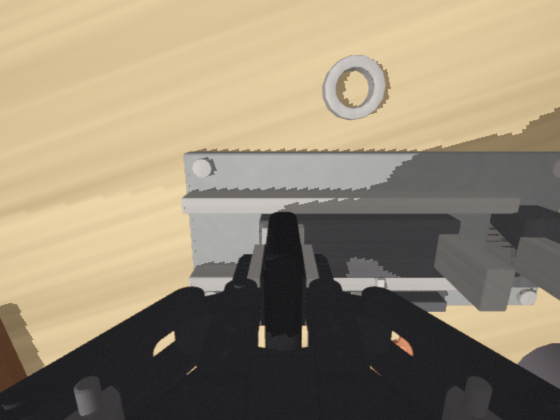

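The slide has moved about 30.2 mm, and the pointer at scene-crop (390,300) is just short of the ridge. About 6.6 mm remains.

apply_moves:
  commands:
    - [5,0,-2,0,0,0,0]
    - [5,0,-4,0,0,0,0]
    - [5,0,-6,0,0,0,0]
    - [5,0,-7,0,0,0,0]
    - [5,0,-7,0,0,0,0]
    - [5,0,-7,0,0,0,0]
    - [5,0,-7,0,0,0,0]

```text
clock: 16.35
tcp_pos: [0.4613, -0.0416, 0.0571]
orientation: [0.242, 1.556, -0.236]
contact_force: [1.7, 10.9, 0.5]
grip_width: 0.0155
```

```bash
python3 - <<'E'
from h import *
o=r.get_obs();t=o["tcp_pos"];print(t,o["contact_force"],o["grip_width"],t[:2]@np.array([.3024,.9532]))
S=cam("scene");cv2.imwrite("pics/s13.png",cv2.resize(S["img"][185:225,245:315,::-1],None,fx=11,fy=11,interpolation=2))
jx=np.array([.3024,.9532]);jy=np.array([-.9532,.3024])
# expected scene pixels of pointer tip at mark & ridge (local check): line along jig y through the ridge at z=.037
t0=np.array([.5087,.0928])
for y in (-.02,-.04,-.05,-.054):
    X=t0-.0815*jx+y*jy; print(y,(proj(S,(*X,.037))-[245,185])*11)
E
```

```text
[ 0.46127088 -0.04164501  0.05714158] [ 1.73524721 10.88193435  0.52712746] 0.015509358710888299 0.0997922959137761
-0.02 [300.55399703 209.70286993]
-0.04 [312.17883838 274.45061603]
-0.05 [318.08843801 307.36575401]
-0.054 [320.47076244 320.63476407]
```

View pics/s13.png

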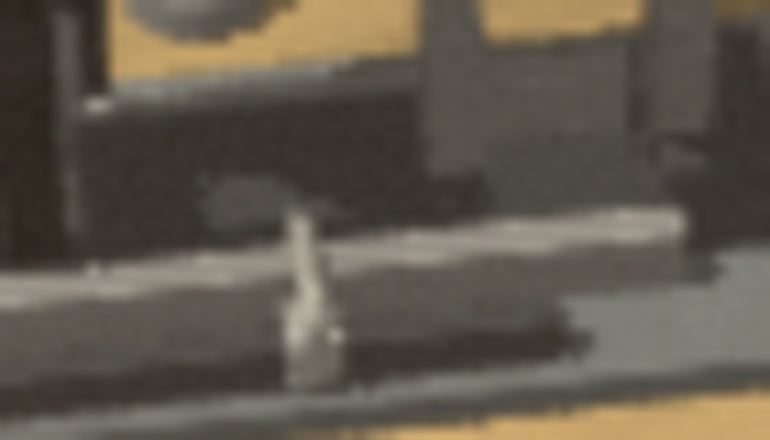

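The pointer, at crop (298,215) to (315,295), runs straight into the ridge at about (318,320). The TCP has travelled 36.8 mm. Final stillness and cap check next, then hand in.

apply_moves:
  commands:
    - [5,0,0,0,0,0,0]
    - [5,0,0,0,0,0,0]
    - [5,0,0,0,0,0,0]
    - [5,0,0,0,0,0,0]

```text
clock: 16.8
tcp_pos: [0.4613, -0.0416, 0.0571]
orientation: [0.242, 1.556, -0.236]
contact_force: [1.5, 10.2, 1.7]
grip_width: 0.015
```

```bash
python3 - <<'E'
from h import *
o=r.get_obs();t=o["tcp_pos"];print(t,o["contact_force"],o["grip_width"],t[:2]@np.array([.3024,.9532]),np.abs(o["qvel"]).max())
S=cam("scene");cv2.imwrite("pics/s14.png",S["img"][:,:,::-1])
E
```

```text
[ 0.46126927 -0.04160733  0.05714449] [ 1.4764886  10.23842023  1.7352049 ] 0.014983646307477476 0.09982772082789415 0.0017777715069459857
```

View pics/s14.png

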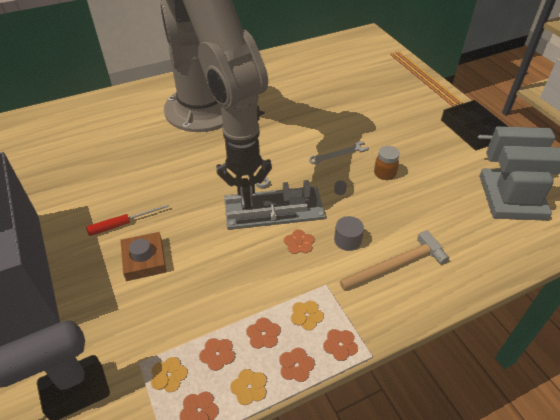

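The cap is seated in the recess at (141,248), the jaws stand open at (295,190), the slide is held still and the bystanders have not moved. Handing in.

```bash
python3 -c "
from bench import r
print(r.hand_in())"
```

```text
the job is handed in; nothing more can be done
None
```

The job is handed in at about 17 s of the 54 s allowed; no verdict was reported. I lifted the middle-sized cap off the jaws, set it open end down in the recess and let go of it. Then I gripped the paddle and pulled the slide to the mark, and the gripper was still holding it there at hand-in.

**Cap:** the floor contact read 6.9 N at the expected height. After release, the wrist and scene pictures showed it upright in the recess with the fingers clear.

**Slide:** the gripper moved 36.8 mm from the shut position, against measured pulls of 36.7 and 36.9 mm from two wrist views. The first, rougher view gave about 37 to 38 mm. The closing scene picture shows the pointer in line with the ridge. The wrist force was about 10 N, the paddle was gripped at 15 mm, and the arm was still.

**Disagreements:** the scene and side cameras were off by up to about 10 mm from the wrist camera on some points, so I used the wrist views. The wrist camera could not see the pointer or the mark during the pull, so that alignment rests on the gripper's travel and the coarser scene picture. The bystanders were only checked by eye, and looked unmoved.

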